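# Restock the counter display: testers into their wells, spring pusher held back

## Robot

A 6-joint arm with a two-finger parallel gripper is mounted at the origin on the work surface. World frame = base frame: x ahead of the robot, y to its left, z up, the work surface at z = 0. Lengths are in m, angles in rad, forces in N, time in s.
With the tool pointing down it reaches from about 0.325 to 1 m from the base axis. Payload 5.1 kg.
Tool frame: the origin (TCP) lies midway between the tips of the shut fingers; the grasp point (between the pads) lies 19 mm behind it; z points along the fingers, x is the direction in which the jaws open and shut, and the axes are right-handed (so a half turn about z gives the same grasp; the last joint's range is limited). The gripper opens to 85 mm and grips with 20 to 120 N. Pads are 22 mm wide; open, the fingers measure 114 mm over their backs; the gripper's body (76 mm by 85 mm) begins 54 mm behind the grasp point. The pads swing forward as they close: fully open they stand 13 mm farther back than shut.
Start: joints at [-1.238, 0.124, 1.65, -0, 1.367, -0.083], TCP at [0.263, -0.595, 0.231] pointing down, gripper open.
Joint ranges: [-2.61, 2.61], [-1.02, 2.33], [0.03, 2.71], [-1.35, 4.49], [0.32, 2.68], [-2.91, 2.91]. Speed limits (rad/s): [2.57, 2.57, 3.14, 3.14, 3.14, 3.14].

## Interface

Orientations are given as [roll, pitch, yaw] about the fixed x, y, z axes, in that order (R = Rz(yaw) Ry(pitch) Rx(roll)).
In Python, from cell import bot gives the robot as it stands.
- The arm moves only by the tool apply_moves, never from a script. Its arguments are lists of equal length, an entry for each row: "linear": the shift along the tool's x, y, z in cm, a list of three; "yaw": the turn about the tool's z in degrees. A call has 1 to 20 rows; each row is the pose to reach, as a shift and turn from the pose commanded when the call began, along the tool's axes at that moment; what a row does not reach only later rows make up. A row lasts 1/8 s, in which the tool goes at most 62.5 mm and 10.7 degrees, less where a joint would pass 70% of its speed; a pose out of reach is approached as far as the arm can. A call with a gripper value outside its range is refused whole. "grip" is the closure, from 0 (fully open) to 1 (shut), set as the call begins (left out, the last holds). The fingers move at their own pace and stop on an object; "force" is the grip in N (left out, the last holds). Time passes only in rows, so rows that repeat a pose let the fingers close. It gives the time, the measured TCP pose, the force and the opening at its end, in the units of the state.
- bot.read_state(): the state, without advancing time (a new reading comes with each control period).
- bot.snapshot(name): name is "side" or "top" or "wrist"; returns (picture, depth): 420x560x3 uint8, red, green, blue; 420x560 float32, m along the optical axis (not along the pixel's ray), 0 where there is no reading.
- bot.calibration(name): a dict with "fovy" (degrees; the focal length in pixels is half the picture's height over the tangent of half this angle, whatever the lens; pixels are square), "cx", "cy" (the principal point, pixels), "k1" (the pictures are not rectified: a ray, as slopes to the right and down, at radius r is drawn at 1 + k1 r^2 times it, then the intrinsics apply), "R" (3x3) and "t" (3): a world point X has camera coordinates R X + t. Camera axes: x right, y down, z forward; pixel columns grow to the right and rows downward; lengths in m; the calibration is good to about 2 mm. A picture is of the moment at which its call begins: read the wrist's pose just before it. calibration takes no time and is no camera call; for the wrist camera it gives the pose at the moment of the call.
- bot.close_job(): hands the job in, once; it reports no verdict.
The state is a dict: "t": time; "joints": joint angles; "joint_velocities": joint speeds; "effort": joint torques, N m; "position": TCP position; "tcp_rot": TCP orientation; "contact_force": force on the tool from outside, world axes, zero at the start; "moment": the same for the moment, N m; "gripper_width": opening from 0.0 (shut) to 1.0 (fully open).
Only numpy, scipy, OpenCV 4.12 (cv2) and the standard library are available. Lean on these libraries where they do the work, as an engineer would, in place of code of your own. Each camera call takes 0.05 s, during which the arm holds its last target. There are 200 camera calls.

## Task

Help restock the skincare display on the counter: stand the two loose testers, the round jar and the square bottle, upright and fully home in the wells that fit their shapes, setting them down rather than dropping them. Then take the spring pusher of the empty lane by its tab, draw it back towards you until its paddle stands at the red line, and finish the program still holding it there so that a colleague can drop in new cartons: do not let go and do not let it snap back. Leave the stock in the other lanes, the tester already in place and everything else on the counter where it is.

Things in the scene. Friction and masses are not known exactly. Their poses are not given: they have to be found in the camera images.
- display: the counter display's white base board, brass edged, 306 x 250 mm, 10 mm thick, fixed to the counter (position and yaw vary). Origin at the middle of its underside; its +x axis points to the customer's side (away from the robot), where the row of three tester wells lies (centres 105 mm from the origin along x); behind it, towards the robot, three clear lanes side by side at 80 mm pitch. Which lane and which well is where varies
- jar: loose tester: round amber jar with black lid, 50 mm in diameter, 46 mm high, 120 g or so, stands upright on the counter at the left or the right of the display. Origin at the centre of its underside, z up
- bottle: loose tester: square green glass bottle, body 40 x 40 mm and 50 mm high (faces square to its x and y axes), round white cap 22 mm in diameter above it from 52 to 75 mm height, 110 g or so, stands upright on the other side of the display. Origin at the centre of its underside, z up
- well_round_floor (a point): centre of the floor of the round tester well, 54 mm in diameter and 14 mm deep, its mouth chamfered by 3 mm, in a grey block 88 x 78 x 24 mm (in the display's x and y) whose top is 34 mm above the counter; the well's floor, where this point lies, is 20 mm above the counter. Axes as the display's
- well_square_floor (a point): centre of the floor of the square tester well, 44 x 44 mm and 14 mm deep, its mouth chamfered by 3 mm, sides along the display's x and y, in an equal grey block; same heights (floor 20 mm, block top 34 mm above the counter). Axes as the display's; the bottle may stand in any of its four quarter turns
- pusher_empty (a joint): travel of the empty lane's pusher in m: 0 at the front stop, where its spring keeps it, growing as it is drawn back along the display's -x (towards the robot), 0.160 at its rear end; its paddle's middle stands at the red line at 0.145. The spring pulls it forward with 3 N at 0, rising evenly to 4.7 N at the line; it flies back if released
- paddle_empty: the empty lane's black paddle: upright plate 58 mm wide, 6 mm thick, its foot (the origin, middle of the plate's thickness) 15 mm above the counter, plate top 81 mm above the counter, with the pull tab on top. Axes as the display's; it moves only along the display's x
- paddle_empty_tab (a point): middle of the pull tab on top of that paddle: 12 mm thick along the lane, 30 mm wide across it, 26 mm tall, top 106 mm above the counter, this point 93 mm above it; in line with the middle of the plate's thickness. Room for fingers before and behind it
- lane_empty_line (a point): middle of the red line of the empty lane: a 4 mm wide line across the lane's floor and over the tops of both its clear side walls, at right angles to the lane; this point is at the height of the wall tops, 49 mm above the counter, on the lane's centre line. Axes as the display's. Lane: 70 mm wide inside, front stop and side walls reach to 48 mm above the counter
- carton_blue1: bystander: white carton with blue band, 60 x 60 x 58 mm, in a stocked lane next to the front stop, kept there by that lane's own pusher. Origin at the centre of its underside
- carton_blue2: bystander: the same, behind the first in that lane
- carton_orange: bystander: white carton with orange band, 60 x 60 x 58 mm, in the other stocked lane. Origin at the centre of its underside
- flacon: bystander: red flat tester bottle 28 x 48 mm, 62 mm high, already standing in the oblong well. Origin at the centre of its underside
- dropper: bystander: orange dropper bottle with white collar and black rubber bulb, 36 mm in diameter, 110 mm high. Origin at the centre of its underside
- lotion: bystander: green lotion bottle with white cap, 44 mm in diameter, 123 mm high. Origin at the centre of its underside
There are look-alikes about, which are no part of the job. What is shaped like the jar but purple is not meant.

How it is judged:
On the way, in this order (a step that is already met when the one before it is completed fails the run):
1. the jar and the bottle stand released in the wells that fit them (horizontal distance between jar and well_round_floor below 0.005 m and z of jar in the frame of well_round_floor below 0.003 m and angle between each of jar, bottle's own z axis and vertical below 0.08 rad and contact force between each of jar, bottle and the fingers below 0.1 N and linear speed of each of jar, bottle below 0.02 m/s and horizontal distance between bottle and well_square_floor below 0.005 m and z of bottle in the frame of well_square_floor below 0.003 m), for 0.2 s.
2. the empty lane's pusher is held at the red line (value of joint pusher_empty between 0.139 and 0.151 m and contact force between paddle_empty and the fingers above 2 N), for 0.5 s.
At the end, for the whole second after the job is handed in: The fingers still hold the empty lane's paddle (over 2 N), at rest within 6 mm of the red line; jar in the round well, bottle in the square one, within 5 mm of centre and 3 mm of the floor, upright within 0.08 rad, released, at rest; everything else within 25 mm of its start (all of step 1 and all of step 2 and velocity of joint pusher_empty between -0.01 and 0.01 m/s and distance of each of carton_blue1, carton_blue2, carton_orange, flacon, dropper, lotion from where it was at the start of the episode below 0.025 m); the arm keeps its last pose, push and grip.
It fails at once if the pusher is let go and snaps back (faster than 0.5 m/s) (velocity of joint pusher_empty below -0.5 m/s).
It fails at once if the jar is dropped or knocked over (moves faster than 0.5 m/s out of the fingers) (linear speed of jar above 0.5 m/s and contact force between jar and the fingers below 0.05 N).
It fails at once if the bottle is dropped or knocked over (moves faster than 0.5 m/s out of the fingers) (linear speed of bottle above 0.5 m/s and contact force between bottle and the fingers below 0.05 N).
It fails at once if stock, the tester in place or another bystander is pushed away or knocked over (distance of any of carton_blue1, carton_blue2, carton_orange, flacon, dropper, lotion from where it was at the start of the episode above 0.025 m or angle between any of carton_blue1, carton_blue2, carton_orange, flacon, dropper, lotion's own z axis and vertical above 0.5 rad).
It also fails if it takes over 72 s, if anything falls off the work surface, if the arm or the gripper's body presses on something with over 40 N, if the wrist force passes 120 N, or if a joint passes its speed limit or range.

## Working session

There is one attempt and no reset: what is moved stays moved. The work goes in short steps, Python scripts to look and compute and a tool call to move; the robot and the scene stay as the last step left them, time stands still between calls to the robot, and variables do not carry over. Pictures are saved under pics/ and viewed, about 8 in all and at most 12, crops included, and the job is handed in when it is done.

Besides the shell and the picture viewer there is one more tool, called after ">>>" in YAML: its name, and indented under it one key for each argument. apply_moves: Moves the arm, as the interface text tells. Its arguments: {"type":"object","properties":{"linear":{"type":"array","items":{"type":"array","items":{"type":"number"}}},"yaw":{"type":"array","items":{"type":"number"}},"grip":{"type":"number"},"force":{"type":"number"}},"required":["linear","yaw"]}

```bash
mkdir -p pics; ls
cat > h.py <<'E'
import numpy as np, cv2
from cell import bot
def snap(n,name):
    c=bot.calibration(n); p,d=bot.snapshot(n)
    cv2.imwrite(f'pics/{name}.png',p[:,:,::-1]); np.savez(f'pics/{name}.npz',p=p,d=d,**c)
    return load(name)
def load(name):
    z=np.load(f'pics/{name}.npz'); return {k:z[k] for k in z}
def K(s):
    f=s['p'].shape[0]/2/np.tan(np.radians(float(s['fovy']))/2); return np.array([[f,0,s['cx']],[0,f,s['cy']],[0,0,1]],float),np.array([s['k1'],0,0,0],float)
def rays(s,uv):
    k,dc=K(s); return cv2.undistortPoints(np.array(uv,float).reshape(-1,1,2),k,dc).reshape(-1,2)
def world(s,uv,z=None):
    """z given: intersect with the height; else use depth"""
    uv=np.array(uv,float).reshape(-1,2); r=np.c_[rays(s,uv),np.ones(len(uv))]
    R,t=s['R'],s['t']; C=-R.T@t; D=r@R
    if z is None: l=s['d'][uv[:,1].round().astype(int),uv[:,0].round().astype(int)]
    else: l=(z-C[2])/D[:,2]
    return C+D*l[:,None]
def cloud(s):
    h,w=s['d'].shape; v,u=np.mgrid[:h,:w]; return world(s,np.c_[u.ravel(),v.ravel()]).reshape(h,w,3)
def pix(s,X):
    k,dc=K(s); return cv2.projectPoints(np.array(X,float).reshape(-1,1,3),cv2.Rodrigues(s['R'])[0],s['t'],k,dc)[0].reshape(-1,2)
E
python3 - <<'E'
from h import *
print(bot.read_state())
a=snap('top','top0');b=snap('side','side0')
for s in(a,b): print(s['fovy'],s['k1'],-s['R'].T@s['t'],s['R'].round(2).tolist())
E
```

```text
pics
{'t': 0.0, 'joints': array([-1.23760258e+00,  1.24515415e-01,  1.65167319e+00, -1.12873750e-05,
        1.36750012e+00, -8.25698592e-02]), 'joint_velocities': array([ 1.02681545e-03,  7.41829012e-05, -6.38153526e-04,  7.87471301e-04,
       -1.04168924e-04, -1.45224450e-04]), 'effort': array([-1.44206824e-04, -4.23607600e+01, -3.65457273e+01, -1.80674815e-04,
        6.94114220e-03, -9.11021871e-07]), 'position': array([ 0.26231567, -0.59405118,  0.23004683]), 'tcp_rot': array([-3.14143079e+00,  2.08984272e-03, -1.15503026e+00]), 'contact_force': array([0.30908922, 0.02158682, 0.15244871]), 'moment': array([ 0.03406501,  0.03060446, -0.05773969]), 'gripper_width': 0.9995700423421434}
45.08323316856406 -0.012952010953410628 [ 0.40777413 -0.01851788  1.36126119] [[0.02, -1.0, 0.02], [-0.99, -0.02, -0.12], [0.12, -0.01, -0.99]]
45.79979527463598 -0.11476398425003387 [0.42410507 0.82853829 1.07068   ] [[-0.98, -0.18, -0.0], [-0.13, 0.75, -0.65], [0.12, -0.64, -0.76]]
```

View pics/top0.png

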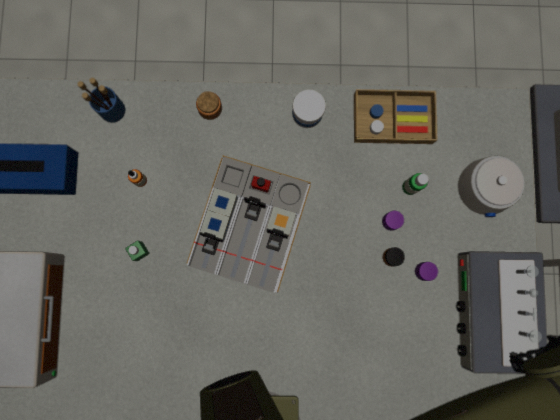

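View pics/side0.png

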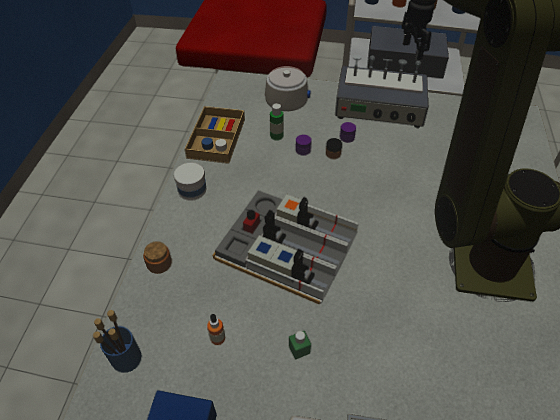

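Top view: square well (232,176), flacon (261,184), round well (290,193). The middle lane is empty, with its paddle at (254,207). The jar candidates are black-lidded (395,257) and purple (393,220) and (428,271); black lid fits. The green bottle is at (137,251), while the green item at (418,183) is the lotion. I'll measure these and confirm with a crop.

Run:
```python
from h import *
a=load('top0');b=load('side0')
c1=b['p'][115:175,270:370];c2=b['p'][315:375,255:355]
c3=a['p'][140:300,180:320]
im=np.hstack([np.vstack([cv2.resize(c,None,fx=3.5,fy=3.5,interpolation=2) for c in(c1,c2)]),cv2.resize(c3,(368,420),interpolation=2)])
cv2.imwrite('pics/crop.png',im[:,:,::-1])
P=cloud(a)
def obj(u,v,z0,z1,r=14,name=''):
    q=P[v-r:v+r,u-r:u+r].reshape(-1,3); q=q[(q[:,2]>z0)&(q[:,2]<z1)]
    (x,y),sz,an=cv2.minAreaRect(q[:,:2].astype(np.float32)*1000)
    print(name,len(q),'rect c',x,y,sz,an,'med',np.median(q,0).round(4),'zmax',q[:,2].max())
obj(395,257,.035,.06,name='jar')
obj(137,251,.04,.056,name='bottle body'); obj(137,251,.062,.09,name='cap')
obj(254,205,.095,.12,name='tab')
# display corners (top face z=.01)
c=world(a,[(222,156),(310,183),(277,291),(188,265)],.01); print(c.round(4).tolist())
w=world(a,[(232,176),(261,184),(290,193)],.034); print(w.round(4).tolist())
```

```text
jar 299 rect c 464.7342224121094 -351.8141174316406 (47.14339065551758, 47.52732849121094) 0.39748111367225647 med [ 0.4645 -0.3514  0.0458] zmax 0.053363435219621946
bottle body 176 rect c 468.46356201171875 322.7090759277344 (39.69700241088867, 40.629119873046875) 33.22427749633789 med [0.4668 0.3182 0.0483] zmax 0.05572469606514763
cap 64 rect c 469.38482666015625 323.2454833984375 (20.846405029296875, 20.504058837890625) 27.1545352935791 med [0.4678 0.3217 0.0731] zmax 0.07911782516597343
tab 57 rect c 598.1693725585938 16.405094146728516 (27.4993953704834, 12.306544303894043) 72.60411834716797 med [0.5971 0.0163 0.1037] zmax 0.1108868770965501
[[0.7305, 0.1086, 0.01], [0.6602, -0.1321, 0.01], [0.3689, -0.0469, 0.01], [0.4334, 0.1902, 0.01]]
[[0.6708, 0.0781, 0.034], [0.6506, 0.0005, 0.034], [0.6277, -0.0771, 0.034]]
```

View pics/crop.png

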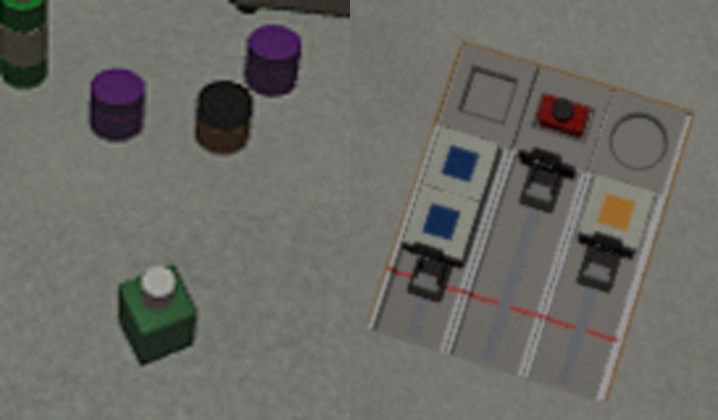

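Confirmed: the jar is amber with a black lid at (334,148) in the side view; the green square bottle is at (300,344). Display yaw is about -15.5°. I'm moving above the jar, keeping the current yaw because the jaws then pass clear of both purple jars.

>>> apply_moves:
  linear:
    - [-4, -8, 0]
    - [-7, -14, 1]
    - [-10, -20, 2]
    - [-13, -26, 3]
    - [-14, -28.3, 4]
    - [-14, -28.3, 4]
    - [-14, -28.3, 4]
  yaw: [0, 0, 0, 0, 0, 0, 0]
  grip: 0
  force: 40

```text
t: 0.98
position: [0.4647, -0.3521, 0.1909]
tcp_rot: [3.141, 0.0, -1.154]
contact_force: [-0.3, -0.7, 0.2]
gripper_width: 0.999
```

```bash
cat >> h.py <<'E'
def go(x,y,z,yawdeg=None,frm=None):
    """shift (cm, tool axes) and turn to a world TCP target; frm=(x,y,z,yawdeg) start pose, default measured"""
    if frm is None:
        s=bot.read_state(); p=s['position']; w=s['tcp_rot'][2]
    else: p=np.array(frm[:3]); w=np.radians(frm[3])
    d=np.array([x,y,z])-p; c,n=np.cos(w),np.sin(w)
    t=0 if yawdeg is None else -((yawdeg-np.degrees(w)+180)%360-180)
    print('at',p.round(4),round(np.degrees(w),2),'-> shift',np.round([100*(c*d[0]+n*d[1]),100*(n*d[0]-c*d[1]),-100*d[2]],2),'turn',round(t,1))
E
python3 - <<'E'
from h import *
print(bot.read_state()['tcp_rot'])
s=snap('wrist','w1'); P=cloud(s).reshape(-1,3)
q=P[(P[:,2]>.036)&(P[:,2]<.056)&(np.hypot(P[:,0]-.4647,P[:,1]+.3518)<.045)]
print(len(q),cv2.minEnclosingCircle(q[:,:2].astype(np.float32)*1000),q.mean(0))
print(pix(s,[.4647,-.3518,.046]))
go(.4647,-.3518,.12)
E
```

```text
[ 3.14078024e+00  4.28635305e-04 -1.15388077e+00]
1979 ((467.12054443359375, -350.7596740722656), 24.955106735229492) [ 0.46809058 -0.35024737  0.04558631]
[[275.93367733 198.52790093]]
at [ 0.4645 -0.3529  0.1914] -66.2 -> shift [-0.09 -0.07  7.14] turn 0
```

View pics/w1.png

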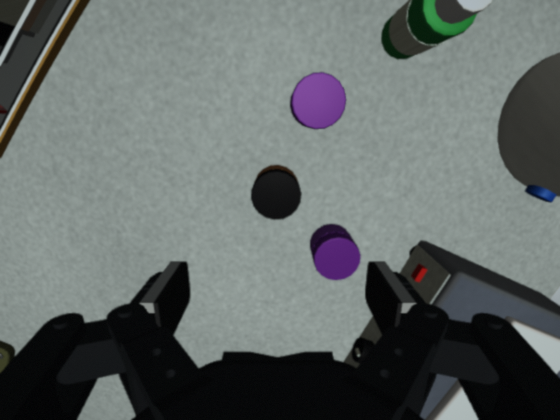

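The jar's black lid is at (276,193) in the wrist view, clear of the purple jars at (318,100) and (336,258). The wrist camera gives (467,-351) mm and the top camera (465,-352), so they agree within calibration. Descending to grasp.

>>> apply_moves:
  linear:
    - [-0.1, -0.3, 5]
    - [-0.1, -0.3, 10]
    - [-0.1, -0.3, 14]
    - [-0.1, -0.3, 16.5]
    - [-0.1, -0.3, 17]
    - [-0.1, -0.3, 17]
  yaw: [0, 0, 0, 0, 0, 0]

```text
t: 1.78
position: [0.4671, -0.3515, 0.0222]
tcp_rot: [-3.141, -0.001, -1.157]
contact_force: [0.6, -0.6, 0.9]
gripper_width: 0.998
```

>>> apply_moves:
  linear:
    - [0, 0, 0]
    - [0, 0, 0]
    - [0, 0, 0]
    - [0, 0, 0]
    - [0, 0, 0]
    - [0, 0, 0]
    - [0, 0, 0]
    - [0, 0, 0]
  yaw: [0, 0, 0, 0, 0, 0, 0, 0]
  grip: 1
  force: 40

```text
t: 2.78
position: [0.4681, -0.3509, 0.023]
tcp_rot: [-3.141, -0.002, -1.155]
contact_force: [-0.8, 0.7, 5.7]
gripper_width: 0.571
```

>>> apply_moves:
  linear:
    - [0, 0, -3]
    - [0, 0, -8]
    - [0, 0, -13]
    - [-3, -3, -15]
    - [-7, -7, -15]
    - [-11, -10.5, -15]
    - [-15, -14, -15]
    - [-19, -18, -15]
    - [-22.4, -21.1, -15]
    - [-22.4, -21.1, -15]
    - [-22.4, -21.1, -15]
    - [-22.4, -21.1, -15]
  yaw: [0, 0, 0, 5, 12, 19, 26, 33, 39, 39, 39, 39]

```text
t: 4.28
position: [0.5693, -0.061, 0.1711]
tcp_rot: [3.141, -0.0, -1.837]
contact_force: [0.2, -0.8, -1.5]
gripper_width: 0.573
```

Run:
```python
from h import *
go(.57,-.061,.17,-105.5)
s=snap('wrist','w2'); print(pix(s,[[.6277,-.0771,.034],[.6708,.0781,.034]]))
```

```text
at [ 0.5693 -0.061   0.1711] -105.24 -> shift [-0.02 -0.06  0.11] turn 0.3
[[277.32724753 136.21120027]
 [101.91077526 136.67099778]]
```

View pics/w2.png

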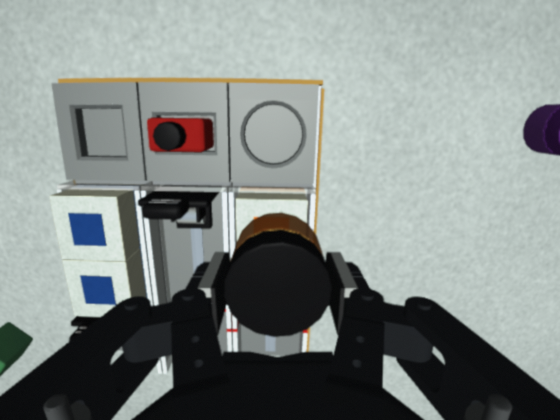

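Wrist view: round well at (273,133), square well at (101,132), jar lid held at (277,285). I'll fit the wells and the held lid with the same camera.

```bash
cat >> h.py <<'E'
def well(s,c,rad,ztop=.034,r=6):
    """hole rim at ztop: pixels deeper than the top, cast on the top plane"""
    h,w=s['d'].shape; v,u=np.mgrid[:h,:w]; uv=np.c_[u.ravel(),v.ravel()]
    Z=cloud(s).reshape(-1,3); T=world(s,uv,ztop)
    inb=(np.hypot(T[:,0]-c[0],T[:,1]-c[1])<rad)&(s['d'].ravel()>0)
    top=np.median(Z[inb&(abs(Z[:,2]-ztop)<r/1000)][:,2]); fl=np.median(Z[inb&(Z[:,2]<ztop-.008)][:,2])
    m=inb&(Z[:,2]<(top+fl)/2+.005)
    q=T[m]; print('top',top.round(4),'floor',fl.round(4),'n',m.sum(),'area mm2',end=' ')
    hull=cv2.convexHull(q[:,:2].astype(np.float32)*1000); print(cv2.contourArea(hull))
    M=cv2.moments(hull); print('centroid',M['m10']/M['m00'],M['m01']/M['m00'],'circ',cv2.minEnclosingCircle(hull),'rect',cv2.minAreaRect(hull))
E
python3 - <<'E'
from h import *
s=load('w2'); print('round'); well(s,(.6277,-.0771),.038); print('square'); well(s,(.6708,.0781),.038)
P=cloud(s).reshape(-1,3)
q=P[(P[:,2]>.185)&(P[:,2]<.205)&(np.hypot(P[:,0]-.5693,P[:,1]+.061)<.035)]
print(len(q),np.median(q[:,2]),cv2.minEnclosingCircle(q[:,:2].astype(np.float32)*1000), cv2.minAreaRect(q[:,:2].astype(np.float32)*1000))
E
```

```text
round
top 0.0335 floor 0.0197 n 3117 area mm2 3181.6262877418194
centroid 626.8249023527536 -79.2736252848274 circ ((626.9895629882812, -79.12992858886719), 35.903404235839844) rect ((625.472412109375, -78.44590759277344), (69.19139099121094, 56.680335998535156), 44.216552734375)
square
top 0.0333 floor 0.0197 n 2438 area mm2 3022.070681062527
centroid 670.5532938931788 75.31933542278857 circ ((673.7937622070312, 74.49597930908203), 36.61185836791992) rect ((667.0623779296875, 73.3914794921875), (64.3419189453125, 60.866973876953125), 71.77619934082031)
9982 0.19355918972143604 ((576.8599853515625, -63.09180450439453), 34.09016036987305) ((572.2984008789062, -58.51100158691406), (60.0143928527832, 51.288394927978516), 45.836341857910156)
```

```bash
python3 - <<'E'
import re
t=open('h.py').read()
t=t[:t.index('    q=T[m]; print')]+'''    g=cv2.medianBlur(m.reshape(h,w).astype(np.uint8)*255,7)
    n,lab,st,_=cv2.connectedComponentsWithStats(g); g=(lab==1+st[1:,4].argmax()).astype(np.uint8)
    ct=max(cv2.findContours(g,0,1)[0],key=len).reshape(-1,2)
    hull=cv2.convexHull(world(s,ct,ztop)[:,:2].astype(np.float32)*1000)
    M=cv2.moments(hull); print('top',top.round(4),'floor',fl.round(4),'area',cv2.contourArea(hull),'centroid',M['m10']/M['m00'],M['m01']/M['m00'],'\\n circ',cv2.minEnclosingCircle(hull),'rect',cv2.minAreaRect(hull))
'''
open('h.py','w').write(t)
E
python3 - <<'E'
from h import *
s=load('w2'); print('round'); well(s,(.6277,-.0781),.043); print('square'); well(s,(.6708,.0765),.043)
P=cloud(s); m=((P[...,2]>.185)&(P[...,2]<.205)&(np.hypot(P[...,0]-.5693,P[...,1]+.061)<.05)).astype(np.uint8)*255
m=cv2.medianBlur(m,7); q=P[m>0]
yd=np.radians(-15.5); X=np.array([np.cos(yd),np.sin(yd)]);Y=np.array([-X[1],X[0]])
a=(q[:,:2]-[.5693,-.061])
print('lid rel TCP, display axes x,y pct', np.percentile(a@X,[1,50,99]).round(4),np.percentile(a@Y,[1,50,99]).round(4),np.median(q[:,2]))
# block edges: right-front corner etc
E
```

```text
round
top 0.0336 floor 0.0196 area 2380.8156370540382 centroid 630.0320236905336 -73.71406639902196 
 circ ((630.0828857421875, -73.78744506835938), 27.93071174621582) rect ((629.97998046875, -73.62904357910156), (54.29123306274414, 54.602760314941406), 74.7714614868164)
square
top 0.0334 floor 0.0197 area 2078.616413245676 centroid 674.6508050288355 79.01268516433457 
 circ ((674.7617797851562, 79.19385528564453), 30.43604850769043) rect ((674.6500854492188, 78.76445770263672), (46.83887481689453, 45.81785202026367), 72.7699966430664)
lid rel TCP, display axes x,y pct [-0.0223  0.0054  0.0238] [-0.0355  0.0002  0.036 ] 0.19356447236176189
```

Run:
```python
from h import *
s=load('w2'); print('cam',-s['R'].T@s['t'])
k,dc=K(s)
# circle fit by gradient: maximise edge strength of both rim circles over centre
g=cv2.cvtColor(s['p'],cv2.COLOR_RGB2GRAY).astype(np.float32); e=cv2.GaussianBlur(np.hypot(cv2.Sobel(g,5,1,0),cv2.Sobel(g,5,0,1)),(0,0),1.0)
from scipy.ndimage import map_coordinates as mc
from scipy.optimize import minimize
th=np.linspace(0,2*np.pi,180,endpoint=False)
def score(c):
    t=0
    for r,z in((.027,.031),(.030,.034)):
        p=pix(s,np.c_[c[0]/1e3+r*np.cos(th),c[1]/1e3+r*np.sin(th),0*th+z]); t+=mc(e,[p[:,1],p[:,0]],order=1).mean()
    return -t
B=min(((score((x,y)),x,y) for x in np.arange(622,638,.5) for y in np.arange(-84,-66,.5))); print('round edge fit',B)
sq=lambda h:np.r_[np.c_[np.linspace(-h,h,50),0*th[:50]-h],np.c_[np.linspace(-h,h,50),0*th[:50]+h],np.c_[0*th[:50]-h,np.linspace(-h,h,50)],np.c_[0*th[:50]+h,np.linspace(-h,h,50)]]
def s2(x,y,a):
    a=np.radians(a);R=np.array([[np.cos(a),-np.sin(a)],[np.sin(a),np.cos(a)]]); t=0
    for hh,z in((.022,.031),(.025,.034)):
        q=sq(hh)@R.T+[x/1e3,y/1e3]; p=pix(s,np.c_[q,0*q[:,0]+z]); t+=mc(e,[p[:,1],p[:,0]],order=1).mean()
    return -t
print('square',min((s2(x,y,a),x,y,a) for x in np.arange(666,682,1) for y in np.arange(70,86,1) for a in np.arange(-19,-13,.5)))
# lid front edge
P=cloud(s); yd=np.radians(-16);X=np.array([np.cos(yd),np.sin(yd)]);Y=np.array([-X[1],X[0]])
q=P[(P[...,2]>.188)&(P[...,2]<.2)]; a=q[:,:2]-[.5693,-.061]; u,v=a@X,a@Y
for w in(-.012,-.006,0,.006,.012):
    m=(abs(v-w)<.002)&(abs(u)<.04); print(w,np.percentile(u[m],[.5,2,98,99.5]).round(4))
```

```text
cam [ 0.64059795 -0.08017091  0.3133886 ]
round edge fit (np.float32(-273.44434), np.float64(629.5), np.float64(-73.5))
square (np.float32(-184.10175), np.int64(675), np.int64(80), np.float64(-16.5))
-0.012 [-0.0216 -0.0203  0.0211  0.022 ]
-0.006 [-0.0234 -0.022   0.0232  0.0236]
0 [-0.0243 -0.0229  0.024   0.0243]
0.006 [-0.0234 -0.0222  0.0235  0.0237]
0.012 [-0.0213 -0.0202  0.0211  0.0217]
```

Round well at (629.8,-73.6), square well at (675,79.7), 159 mm apart (160 expected), yaw about -16.4°. The lid sits centred on the TCP within 0.5 mm. Moving over the well and stopping just above the block.

>>> apply_moves:
  linear:
    - [-0.2, -3, 0]
    - [-0.37, -6.2, 0]
    - [-0.37, -6.2, 4]
    - [-0.37, -6.2, 8]
    - [-0.37, -6.2, 10]
    - [-0.37, -6.2, 10.5]
    - [-0.37, -6.2, 10.5]
    - [-0.37, -6.2, 10.5]
  yaw: [0, 1, 1, 1, 1, 1, 1, 1]

```text
t: 5.32
position: [0.6319, -0.073, 0.0685]
tcp_rot: [-3.138, 0.0, -1.853]
contact_force: [0.7, -0.2, -1.9]
gripper_width: 0.571
```

Run:
```python
from h import *
go(.6298,-.0736,.0435,-106.4); print(bot.read_state()['contact_force'])
s=snap('wrist','w3')
P=cloud(s); p=bot.read_state()['position']
yd=np.radians(-16.4);X=np.array([np.cos(yd),np.sin(yd)]);Y=np.array([-X[1],X[0]])
q=P[(P[...,2]>.075)&(P[...,2]<.1)]; a=q[:,:2]-p[:2]; u,v=a@X,a@Y
m=(abs(v)<.01)&(abs(u)<.04); print(np.percentile(u[m],[.5,98,99.5]).round(4),np.median(q[m][:,2]))
```

```text
at [ 0.6319 -0.073   0.0685] -106.18 -> shift [0.12 0.18 2.5 ] turn 0.2
[ 0.69244822 -0.15251022 -1.90772535]
[-0.0236  0.024   0.0242] 0.09089928421472869
```

View pics/w3.png

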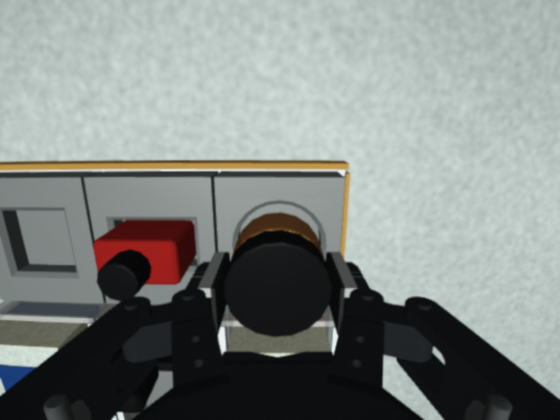

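The well ring in view (centre column about 281) surrounds the jar evenly sideways. I'll refit the visible front arc to get the fore-aft offset.

Run:
```python
from h import *
from scipy.ndimage import map_coordinates as mc
s=load('w3')
g=cv2.cvtColor(s['p'],cv2.COLOR_RGB2GRAY).astype(np.float32); e=cv2.GaussianBlur(np.hypot(cv2.Sobel(g,5,1,0),cv2.Sobel(g,5,0,1)),(0,0),1.0)
th=np.radians(-16.4)+np.radians(np.linspace(-70,70,100))
def score(x,y):
    p=pix(s,np.c_[x/1e3+.03*np.cos(th),y/1e3+.03*np.sin(th),0*th+.034]); return mc(e,[p[:,1],p[:,0]],order=1).mean()
L=sorted(((score(x,y),x,y) for x in np.arange(622,640,.5) for y in np.arange(-84,-62,.5)),reverse=True); print(L[:5])
for i in range(4):
    bot.snapshot('wrist'); st=bot.read_state(); print(st['t'],st['position'].round(4),st['tcp_rot'].round(4))
go(.6298,-.0736,.0435,-106.4)
```

```text
[(np.float32(171.40927), np.float64(622.0), np.float64(-70.0)), (np.float32(170.21631), np.float64(622.5), np.float64(-69.5)), (np.float32(168.33713), np.float64(622.0), np.float64(-69.5)), (np.float32(168.2163), np.float64(622.0), np.float64(-70.5)), (np.float32(167.0719), np.float64(622.5), np.float64(-69.0))]
5.425 [ 0.6316 -0.0728  0.0681] [-3.1388e+00  2.0000e-04 -1.8530e+00]
5.475 [ 0.6314 -0.0727  0.0678] [-3.1393e+00  2.0000e-04 -1.8530e+00]
5.525 [ 0.6312 -0.0727  0.0675] [-3.1398e+00  1.0000e-04 -1.8529e+00]
5.575 [ 0.631  -0.0727  0.0671] [-3.1403e+00  1.0000e-04 -1.8530e+00]
at [ 0.631  -0.0727  0.0671] -106.17 -> shift [0.12 0.09 2.36] turn 0.2
```

The arm is still settling onto the commanded pose (about 1 mm to go). Lowering slowly.

>>> apply_moves:
  linear:
    - [0, 0, 0]
    - [0, 0, 0]
    - [0, 0, 0.5]
    - [0, 0, 1]
    - [0, 0, 1.3]
    - [0, 0, 1.6]
    - [0, 0, 1.8]
    - [0, 0, 1.9]
    - [0, 0, 2.0]
    - [0, 0, 2.0]
    - [0, 0, 2.0]
  yaw: [0, 0, 0, 0, 0, 0, 0, 0, 0, 0, 0]

```text
t: 6.95
position: [0.6306, -0.0727, 0.0464]
tcp_rot: [-3.141, 0.0, -1.853]
contact_force: [0.4, -0.2, -1.5]
gripper_width: 0.572
```

>>> apply_moves:
  linear:
    - [0, 0, 0.15]
    - [0, 0, 0.25]
    - [0, 0, 0.3]
    - [0, 0, 0.35]
    - [0, 0, 0.35]
    - [0, 0, 0.35]
  yaw: [0, 0, 0, 0, 0, 0]

```text
t: 7.7
position: [0.6306, -0.0726, 0.0431]
tcp_rot: [-3.142, -0.0, -1.853]
contact_force: [-2.3, 0.4, 0.7]
gripper_width: 0.572
```

>>> apply_moves:
  linear:
    - [0, 0, 0.05]
    - [0, 0, 0.05]
    - [0, 0, 0.05]
    - [0, 0, 0.05]
    - [0, 0, 0.05]
  yaw: [0, 0, 0, 0, 0]
  grip: 0.3

```text
t: 8.32
position: [0.6306, -0.0726, 0.0423]
tcp_rot: [-3.142, 0.0, -1.853]
contact_force: [0.2, -0.6, -0.4]
gripper_width: 0.7
```

>>> apply_moves:
  linear:
    - [0, 0, -1]
    - [0, 0, -3]
    - [0, 0, -6]
    - [0, 0, -11]
    - [0, 0, -15]
    - [0, 0, -15]
  yaw: [0, 0, 0, 0, 0, 0]

```text
t: 9.07
position: [0.6336, -0.0732, 0.2]
tcp_rot: [-3.13, 0.001, -1.853]
contact_force: [-0.4, 0.1, -0.2]
gripper_width: 0.702
```

Run:
```python
from h import *
go(.469,.323,.2,None)
s=snap('wrist','w4'); P=cloud(s).reshape(-1,3)
q=P[(np.hypot(P[:,0]-.63,P[:,1]+.073)<.04)&(P[:,2]>.055)&(P[:,2]<.08)]
print(np.percentile(q[:,2],[5,50,95]),cv2.minEnclosingCircle(q[:,:2].astype(np.float32)*1000),q.mean(0))
A=np.c_[q[:,:2],np.ones(len(q))]; print('slope',np.linalg.lstsq(A,q[:,2],rcond=None)[0])
```

```text
at [ 0.6336 -0.0732  0.2   ] -106.17 -> shift [-33.47  26.85  -0.  ] turn 0
[0.06390652 0.06559719 0.06669235] ((630.160888671875, -72.68709564208984), 25.001625061035156) [ 0.63148412 -0.0731894   0.06537311]
slope [-0.02590883  0.00642988  0.08220473]
```

Jar is home: lid top at 65.6 mm (66 expected), flat, centre (630.2,-72.7), about 1 mm from the well centre. Now to the bottle.

>>> apply_moves:
  linear:
    - [-4, 3.2, 0]
    - [-9, 7.2, 0]
    - [-14, 11.2, 0]
    - [-19, 15.2, 0]
    - [-24, 19.2, 0]
    - [-29, 23.2, 0]
    - [-33.5, 26.9, 0]
    - [-33.5, 26.9, 0]
    - [-33.5, 26.9, 0]
    - [-33.5, 26.9, 0]
  yaw: [-6, -14, -22, -30, -38, -45, -49.4, -49.4, -49.4, -49.4]
  grip: 0

```text
t: 10.38
position: [0.4659, 0.3227, 0.1919]
tcp_rot: [3.141, -0.0, -0.993]
contact_force: [0.6, -0.2, -0.4]
gripper_width: 1.002
```

Run:
```python
from h import *
s=snap('wrist','w5'); P=cloud(s)
d=np.hypot(P[...,0]-.469,P[...,1]-.323)
for z0,z1 in((.042,.058),(.066,.082)):
    m=cv2.medianBlur(((d<.045)&(P[...,2]>z0)&(P[...,2]<z1)).astype(np.uint8)*255,5)
    q=P[m>0]; print(len(q),np.median(q[:,2]),q.mean(0),cv2.minAreaRect(q[:,:2].astype(np.float32)*1000))
go(.469,.323,.02,-56.8)
```

```text
1132 0.04959867052389505 [0.47535593 0.32701656 0.05107381] ((491.3193359375, 337.9866027832031), (88.23833465576172, 39.90770721435547), 34.49668502807617)
465 0.07460532069377107 [0.47302561 0.32544258 0.07547089] ((496.024658203125, 340.6346740722656), (77.46023559570312, 20.642257690429688), 33.05724334716797)
at [0.4661 0.3227 0.192 ] -56.91 -> shift [ 0.14 -0.26 17.2 ] turn -0.1
```

View pics/w5.png

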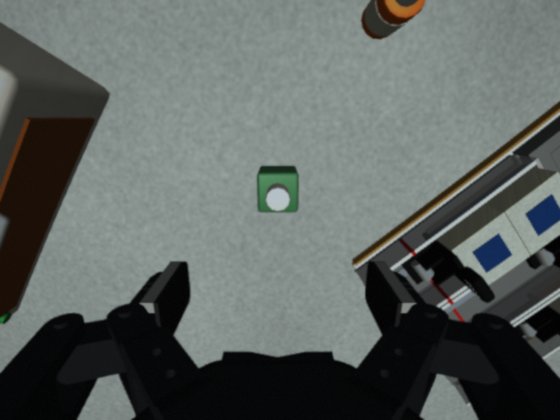

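Bottle body top spans about (258,174) to (298,212), cap at (278,198), and its sides are square to the picture. Converting.

Run:
```python
from h import *
s=load('w5'); hsv=cv2.cvtColor(s['p'],cv2.COLOR_RGB2HSV); P=cloud(s)
m=((np.abs(P[...,2]-.05)<.004)|(P[...,2]>.06)).astype(np.uint8); m[:150]=0;m[230:]=0;m[:,:240]=0;m[:,320:]=0
m=cv2.medianBlur(m*255,5); c=max(cv2.findContours(m,0,1)[0],key=len).reshape(-1,2)
print(cv2.boundingRect(c),cv2.minAreaRect(c))
print(cv2.minAreaRect(world(s,c,.05)[:,:2].astype(np.float32)*1000))
cap=np.argwhere((hsv[...,1]<60)&(hsv[...,2]>150)&(np.hypot(P[...,0]-.469,P[...,1]-.323)<.03)&(P[...,2]>.06))
print(cap.mean(0),world(s,[cap.mean(0)[::-1]],.075))
a=load('top0')
go(.469,.323,.02,-56.8)
```

```text
(257, 172, 42, 41) ((277.5, 192.0), (40.0, 41.0), 90.0)
((472.485107421875, 325.05047607421875), (39.59149169921875, 39.56471252441406), 33.128231048583984)
[199.06388206 277.47420147] [[0.47222569 0.32511372 0.075     ]]
at [0.4661 0.3227 0.192 ] -56.91 -> shift [ 0.14 -0.26 17.2 ] turn -0.1
```

>>> apply_moves:
  linear:
    - [0.14, -0.65, 4]
    - [0.14, -0.65, 9]
    - [0.14, -0.65, 13]
    - [0.14, -0.65, 16]
    - [0.14, -0.65, 17.2]
    - [0.14, -0.65, 17.2]
    - [0.14, -0.65, 17.2]
  yaw: [0, 0, 0, 0, 0, 0, 0]

```text
t: 11.3
position: [0.4732, 0.3268, 0.0221]
tcp_rot: [-3.139, -0.0, -0.992]
contact_force: [-0.8, 1.2, -0.8]
gripper_width: 1.001
```

>>> apply_moves:
  linear:
    - [0, 0, 0]
    - [0, 0, 0]
    - [0, 0, 0]
    - [0, 0, 0]
    - [0, 0, 0]
    - [0, 0, 0]
    - [0, 0, 0]
    - [0, 0, 0]
    - [0, 0, 0]
  yaw: [0, 0, 0, 0, 0, 0, 0, 0, 0]
  grip: 1
  force: 40

```text
t: 12.42
position: [0.4723, 0.3268, 0.0211]
tcp_rot: [-3.14, -0.0, -0.991]
contact_force: [-0.6, -0.8, 5.9]
gripper_width: 0.462
```

>>> apply_moves:
  linear:
    - [0, 0, -3]
    - [0, 0, -8]
    - [0, 0, -13]
    - [3, 0, -16]
    - [8, 0.1, -16]
    - [13, 0.2, -16]
    - [18, 0.3, -16]
    - [23, 0.4, -16]
    - [27.2, 0.5, -16]
    - [27.2, 0.5, -16]
    - [27.2, 0.5, -16]
    - [27.2, 0.5, -16]
    - [27.2, 0.5, -16]
    - [27.2, 0.5, -16]
  yaw: [0, 0, 0, 5, 13, 22, 31, 40, 49.6, 49.6, 49.6, 49.6, 49.6, 49.6]

```text
t: 14.18
position: [0.6163, 0.0968, 0.1804]
tcp_rot: [-3.141, 0.0, -1.855]
contact_force: [-0.3, 0.7, -1.7]
gripper_width: 0.458
```

```bash
cat > sq.py <<'E'
from h import *
from scipy.ndimage import map_coordinates as mc
def fit(s,c):
    g=cv2.cvtColor(s['p'],cv2.COLOR_RGB2GRAY).astype(np.float32); e=cv2.GaussianBlur(np.hypot(cv2.Sobel(g,5,1,0),cv2.Sobel(g,5,0,1)),(0,0),1.0)
    l=np.linspace(-1,1,50);o=np.ones(50); S=np.r_[np.c_[l,-o],np.c_[l,o],np.c_[-o,l],np.c_[o,l]]
    def sc(x,y,a):
        a=np.radians(a);R=np.array([[np.cos(a),-np.sin(a)],[np.sin(a),np.cos(a)]]); t=0
        for hh,z in((.022,.031),(.025,.034)):
            q=hh*S@R.T+[x/1e3,y/1e3]; p=pix(s,np.c_[q,0*q[:,0]+z]); t+=mc(e,[p[:,1],p[:,0]],order=1).mean()
        return t
    return sorted(((sc(x,y,a),x,y,a) for x in np.arange(c[0]-8,c[0]+8,.5) for y in np.arange(c[1]-8,c[1]+8,.5) for a in np.arange(-18,-14,.5)),reverse=True)[:3]
E
python3 - <<'E'
from sq import *
s=snap('wrist','w6'); st=bot.read_state(); p=st['position']; print(p,st['tcp_rot'])
print(fit(s,(675,80)))
P=cloud(s); m=(np.hypot(P[...,0]-p[0],P[...,1]-p[1])<.03)
for z0 in(.045,.02):
  q=P[m&(abs(P[...,2]-p[2]-z0-.01)<.015)]; print(len(q),np.percentile(q[:,2],[5,50,95]),(q.mean(0)-p).round(4))
E
```

```text
[0.61639063 0.09665269 0.18043156] [-3.14147227e+00  2.11141305e-05 -1.85572344e+00]
[(np.float32(265.35114), np.float64(675.0), np.float64(80.0), np.float64(-16.5)), (np.float32(265.2632), np.float64(675.0), np.float64(79.5), np.float64(-16.5)), (np.float32(265.15253), np.float64(675.0), np.float64(80.0), np.float64(-17.0))]
4856 [0.22255139 0.23352089 0.24838117] [ 0.0069 -0.0022  0.0527]
8320 [0.19970981 0.20888333 0.22222444] [ 0.0077 -0.0021  0.0299]
```

View pics/w6.png

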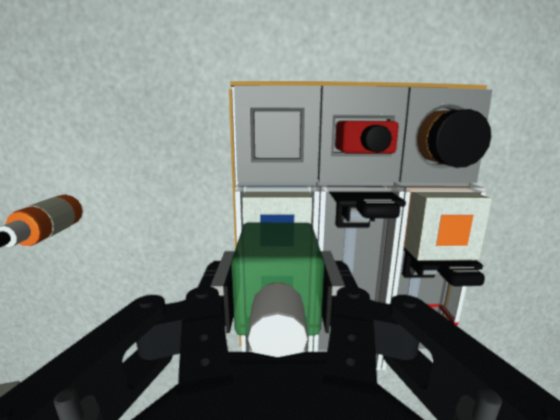

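Square well centred at (277,135); bottle held squarely, cap at (278,333). Checking the bottle's offset from the TCP by its cap and body top.

Run:
```python
from h import *
s=load('w6'); P=cloud(s); p=np.array([.6164,.0967,.1804]); yd=np.radians(-16.5);X=np.array([np.cos(yd),np.sin(yd)]);Y=np.array([-X[1],X[0]])
for nm,z0,z1 in(('cap',.050,.060),('shoulder',.026,.034)):
    q=P[(P[...,2]-p[2]>z0)&(P[...,2]-p[2]<z1)&(np.hypot(P[...,0]-p[0],P[...,1]-p[1])<.04)]; a=q[:,:2]-p[:2]; u,v=a@X,a@Y
    print(nm,len(q),np.median(q[:,2])-p[2],'v',np.percentile(v,[1,99]).round(4))
    for w in(-.015,-.006,0,.006,.015):
        m=abs(v-w)<.002
        if m.sum()>20: print(w,m.sum(),np.percentile(u[m],[1,99]).round(4))
go(.6750,.0798,.075,-106.5)
```

```text
cap 4972 0.05376083495436598 v [-0.0393  0.0393]
-0.006 442 [-0.0066  0.0092]
0 523 [-0.008   0.0105]
0.006 453 [-0.0068  0.0091]
shoulder 5207 0.028368742727951368 v [-0.0297  0.0306]
-0.015 719 [-0.0183  0.019 ]
-0.006 294 [0.0056 0.019 ]
0 265 [0.0084 0.0191]
0.006 314 [0.006  0.0191]
0.015 708 [-0.0185  0.0189]
at [0.6164 0.0967 0.1804] -106.33 -> shift [-0.03 -6.1  10.54] turn 0.2
```

>>> apply_moves:
  linear:
    - [-0.03, -3, 0]
    - [-0.03, -6.05, 0]
    - [-0.03, -6.05, 3]
    - [-0.03, -6.05, 7]
    - [-0.03, -6.05, 10]
    - [-0.03, -6.05, 11]
    - [-0.03, -6.05, 11.5]
    - [-0.03, -6.05, 11.5]
    - [-0.03, -6.05, 11.5]
    - [-0.03, -6.05, 11.5]
    - [-0.03, -6.05, 11.5]
  yaw: [0, 0.2, 0.2, 0.2, 0.2, 0.2, 0.2, 0.2, 0.2, 0.2, 0.2]

```text
t: 15.6
position: [0.675, 0.0794, 0.0659]
tcp_rot: [-3.141, 0.0, -1.86]
contact_force: [0.6, -0.4, -1.3]
gripper_width: 0.461
```

>>> apply_moves:
  linear:
    - [0, 0, 0.4]
    - [0, 0, 0.8]
    - [0, 0, 1.2]
    - [0, 0, 1.6]
    - [0, 0, 1.9]
    - [0, 0, 2.1]
    - [0, 0, 2.1]
    - [0, 0, 2.1]
  yaw: [0, 0, 0, 0, 0, 0, 0, 0]

```text
t: 16.6
position: [0.6749, 0.0794, 0.0445]
tcp_rot: [-3.141, 0.0, -1.86]
contact_force: [-0.2, 0.3, -2.3]
gripper_width: 0.458
```

>>> apply_moves:
  linear:
    - [0, 0, 0.15]
    - [0, 0, 0.25]
    - [0, 0, 0.33]
    - [0, 0, 0.38]
    - [0, 0, 0.38]
    - [0, 0, 0.38]
  yaw: [0, 0, 0, 0, 0, 0]

```text
t: 17.35
position: [0.6747, 0.0794, 0.0411]
tcp_rot: [3.142, -0.0, -1.86]
contact_force: [-3.5, -0.6, 5.1]
gripper_width: 0.46
```

Floor contact (+5 N). Opening partially and rising, then checking.

>>> apply_moves:
  linear:
    - [0, 0, 0]
    - [0, 0, 0]
    - [0, 0, 0]
    - [0, 0, 0]
    - [0, 0, 0]
  yaw: [0, 0, 0, 0, 0]
  grip: 0.4

```text
t: 17.98
position: [0.6747, 0.0794, 0.0404]
tcp_rot: [3.142, 0.0, -1.86]
contact_force: [-0.1, -0.1, 0.4]
gripper_width: 0.598
```

>>> apply_moves:
  linear:
    - [0, 0, -1]
    - [0, 0, -3]
    - [0, 0, -6]
    - [0, 0, -11]
    - [0, 2, -14]
    - [0, 5, -15]
    - [0, 5, -15]
    - [0, 5, -15]
    - [0, 5, -15]
  yaw: [0, 0, 0, 0, 0, 0, 0, 0, 0]

```text
t: 19.1
position: [0.6271, 0.0934, 0.1901]
tcp_rot: [3.141, -0.0, -1.86]
contact_force: [0.5, -0.3, 0.2]
gripper_width: 0.599
```

Run:
```python
from h import *
st=bot.read_state(); print(st['position'],st['tcp_rot'][2]); s=snap('wrist','w7'); P=cloud(s)
yd=np.radians(-16.4);X=np.array([np.cos(yd),np.sin(yd)]);Y=np.array([-X[1],X[0]])
def show(nm,c,r,z0,z1):
    m=(np.hypot(P[...,0]-c[0],P[...,1]-c[1])<r)&(P[...,2]>z0)&(P[...,2]<z1); m=cv2.medianBlur(m.astype(np.uint8)*255,5)>0
    q=P[m]; rel=q[:,:2]-c; print(nm,len(q),'z',np.percentile(q[:,2],[5,50,95]).round(4),'x',np.percentile(rel@X,[1,99]).round(4),'y',np.percentile(rel@Y,[1,99]).round(4))
show('cap',(.675,.0798),.03,.085,.105); show('shoulder',(.675,.0798),.035,.06,.08); show('jar',(.63,-.073),.032,.056,.076)
show('tab',(.598,.0164),.03,.098,.115)
# red line
hsv=cv2.cvtColor(s['p'],cv2.COLOR_RGB2HSV)
m=(hsv[...,1]>140)&((hsv[...,0]<8)|(hsv[...,0]>172))&(hsv[...,2]>60); v,u=np.nonzero(m); print('red rows',np.percentile(v,[1,99]) if len(v) else None)
```

```text
[0.62707506 0.09335934 0.19011421] -1.8604741621606524
cap 603 z [0.0932 0.0946 0.0958] x [-0.0104  0.0098] y [-0.0106  0.0089]
shoulder 1540 z [0.0677 0.0695 0.0709] x [-0.0203  0.0191] y [-0.0204  0.019 ]
jar 2558 z [0.0616 0.0658 0.067 ] x [-0.0222  0.0238] y [-0.0219  0.0256]
tab 569 z [0.0995 0.1048 0.1063] x [-0.0021  0.009 ] y [-0.0104  0.018 ]
red rows [133. 328.]
```

View pics/w7.png

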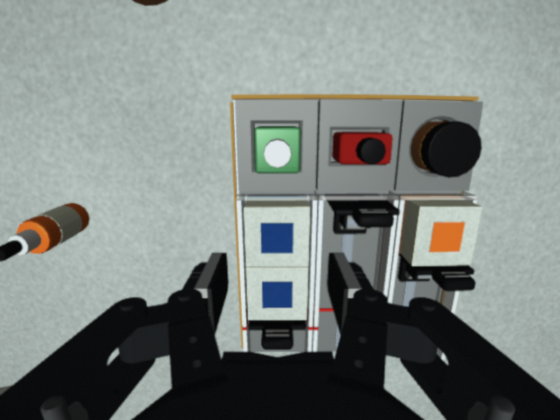

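Bottle home: cap top 94.6 mm (95 expected), shoulder within 1 mm of the well centre; jar lid 65.8 mm. Moving over the empty lane's tab with the jaws along the lane, part open to miss the flacon.

>>> apply_moves:
  linear:
    - [1, 0, 0]
    - [2, 0.1, 0]
    - [3, 0.1, 0]
    - [4, 0.1, 0]
    - [5, 0.2, 0]
    - [6, 0.2, 0]
    - [7, 0.2, 0]
    - [7.8, 0.2, 1]
    - [7.8, 0.2, 2]
    - [7.8, 0.2, 2]
    - [7.8, 0.2, 2]
    - [7.8, 0.2, 2]
  yaw: [-10, -20, -30, -40, -50, -60, -70, -80, -90, -90, -90, -90]
  grip: 0.55

```text
t: 20.65
position: [0.603, 0.0195, 0.1711]
tcp_rot: [-3.141, -0.001, -0.291]
contact_force: [0.0, -0.8, -0.7]
gripper_width: 0.45
```

Run:
```python
from h import *
st=bot.read_state(); p=st['position']; print(p,st['tcp_rot'],st['gripper_width']); s=snap('wrist','w8'); P=cloud(s)
yd=np.radians(-16.4);X=np.array([np.cos(yd),np.sin(yd)]);Y=np.array([-X[1],X[0]])
c=np.array((.6025,.019))
m=(np.hypot(P[...,0]-c[0],P[...,1]-c[1])<.028)&(P[...,2]>.09)&(P[...,2]<.115); m=cv2.medianBlur(m.astype(np.uint8)*255,5)>0
v,u=np.nonzero(m); q=P[m]; rel=q[:,:2]-c; print('tab px',u.min(),u.max(),v.min(),v.max(),len(q),'z',np.percentile(q[:,2],[1,50,99]).round(4),'x',np.percentile(rel@X,[1,99]).round(4),'y',np.percentile(rel@Y,[1,99]).round(4))
hsv=cv2.cvtColor(s['p'],cv2.COLOR_RGB2HSV)
O=np.array((.5517,.0327))
for nm,t in(('w8',s),('w7',load('w7')),('top0',load('top0'))):
    hs=cv2.cvtColor(t['p'],cv2.COLOR_RGB2HSV); Q=cloud(t); r=(hs[...,1]>120)&((hs[...,0]<8)|(hs[...,0]>172))&(hs[...,2]>50)
    a=Q[...,:2]-O; x,y=a@X,a@Y
    for z0,z1 in((.04,.06),(.005,.025)):
        k=r&(x<-.05)&(x>-.13)&(abs(y)<.13)&(Q[...,2]>z0)&(Q[...,2]<z1)
        if k.sum()>3: print(nm,z0,k.sum(),'line x',np.median(x[k]).round(4),'y',np.percentile(y[k],[0,100]).round(3))
```

```text
[0.60304283 0.01947497 0.17105161] [-3.14138743e+00 -7.73102330e-04 -2.90599168e-01] 0.4502395719231306
tab px 266 282 202 243 670 z [0.0918 0.105  0.1072] x [-0.0066  0.0054] y [-0.0143  0.014 ]
w8 0.04 104 line x -0.0929 y [-0.045  0.119]
w8 0.005 318 line x -0.0928 y [-0.115  0.126]
w7 0.04 28 line x -0.0929 y [0.035 0.118]
w7 0.005 38 line x -0.092 y [0.013 0.029]
top0 0.04 6 line x -0.0955 y [-0.118  0.116]
top0 0.005 75 line x -0.0953 y [-0.116  0.111]
```

View pics/w8.png

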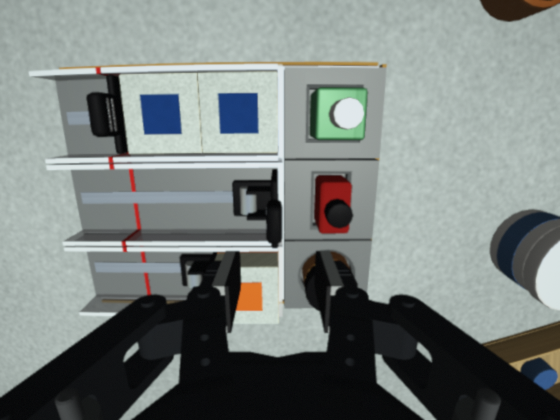

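Tab seen at (274,222), centre (601.9,19.2) mm; red line 144.9 mm behind it (145 expected). Front finger keeps about 5 mm from the flacon. Descending and gripping.

>>> apply_moves:
  linear:
    - [-0.1, 0, 3]
    - [-0.1, 0, 6]
    - [-0.1, 0, 7.5]
    - [-0.1, 0, 8.4]
    - [-0.1, 0, 8.6]
    - [-0.1, 0, 8.6]
    - [-0.1, 0, 8.6]
  yaw: [0, 0, 0, 0, 0, 0, 0]

```text
t: 21.58
position: [0.6024, 0.0197, 0.0856]
tcp_rot: [-3.141, -0.002, -0.289]
contact_force: [-0.4, 0.4, 0.5]
gripper_width: 0.455
```

>>> apply_moves:
  linear:
    - [0, 0, 0]
    - [0, 0, 0]
    - [0, 0, 0]
    - [0, 0, 0]
    - [0, 0, 0]
    - [0, 0, 0]
    - [0, 0, 0]
  yaw: [0, 0, 0, 0, 0, 0, 0]
  grip: 1
  force: 60

```text
t: 22.45
position: [0.6008, 0.0201, 0.0852]
tcp_rot: [3.141, 0.003, -0.289]
contact_force: [-5.4, 1.9, 5.1]
gripper_width: 0.125
```

>>> apply_moves:
  linear:
    - [-0.5, 0, 0]
    - [-1.5, 0, 0]
    - [-2.5, 0, 0]
    - [-3.5, 0, 0]
    - [-4.5, 0, 0]
    - [-5.5, 0, 0]
    - [-6.5, 0, 0]
    - [-7.5, 0, 0]
    - [-8.5, 0, 0]
    - [-9.5, 0, 0]
    - [-10.5, 0, 0]
    - [-11.5, 0, 0]
    - [-12.5, 0, 0]
    - [-13.3, 0, 0]
    - [-14, 0, 0]
    - [-14.4, 0, 0]
    - [-14.6, 0, 0]
    - [-14.6, 0, 0]
    - [-14.6, 0, 0]
    - [-14.6, 0, 0]
  yaw: [0, 0, 0, 0, 0, 0, 0, 0, 0, 0, 0, 0, 0, 0, 0, 0, 0, 0, 0, 0]

```text
t: 24.95
position: [0.462, 0.061, 0.0853]
tcp_rot: [3.141, -0.002, -0.289]
contact_force: [3.2, -4.1, 5.8]
gripper_width: 0.124
```

Run:
```python
from h import *
yd=np.radians(-16.4);X=np.array([np.cos(yd),np.sin(yd)]);Y=np.array([-X[1],X[0]]); O=np.array((.5517,.0327))
st=bot.read_state(); p=st['position']; print(p,(p[:2]-O)@X,(p[:2]-O)@Y,st['contact_force'],st['gripper_width'])
s=snap('wrist','w9'); snap('side','side9'); snap('top','top9')
b=load('side9')['p'][180:310,200:370]; im=np.hstack([cv2.resize(s['p'],(420,315)),cv2.resize(b,(378,289))[:289]]) if 0 else None
c=cv2.resize(b,(412,315),interpolation=2); w=cv2.resize(s['p'],(388,315)); cv2.imwrite('pics/end.png',np.hstack([w,c])[:,:,::-1])
```

```text
[0.46203851 0.06097606 0.08526389] -0.0939970289082026 0.0018104663171424975 [ 3.15785328 -4.13837244  5.76172974] 0.12371574533402739
```

View pics/end.png

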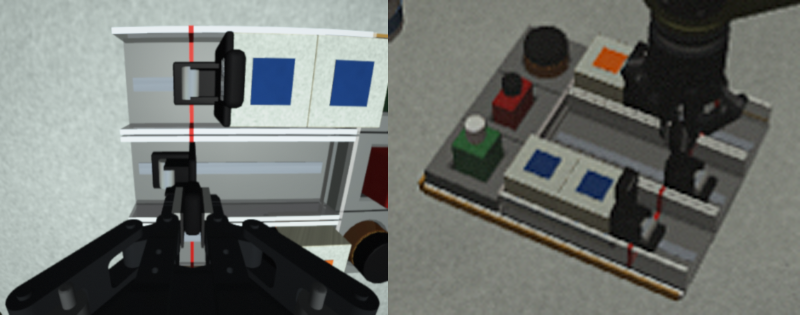

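Travel by TCP is 144.7 mm, the paddle plate at (191,165) lies on the red line (column 191), and both testers and the stock are in place. I'll hold briefly and hand in.

>>> apply_moves:
  linear:
    - [0, 0, 0]
    - [0, 0, 0]
    - [0, 0, 0]
    - [0, 0, 0]
    - [0, 0, 0]
    - [0, 0, 0]
    - [0, 0, 0]
    - [0, 0, 0]
  yaw: [0, 0, 0, 0, 0, 0, 0, 0]

```text
t: 26.1
position: [0.462, 0.061, 0.0852]
tcp_rot: [3.141, -0.002, -0.289]
contact_force: [3.3, -4.1, 6.0]
gripper_width: 0.121
```

Run:
```python
from h import *
st=bot.read_state(); print(st['t'],st['position'],st['contact_force'],st['gripper_width'])
print(bot.close_job())
```

```text
26.1 [0.46201656 0.0609762  0.08521928] [ 3.32550142 -4.10699796  5.9868015 ] 0.1210052087801321
the job is handed in; nothing more can be done
None
```

The jar and the bottle are standing in their wells, and the empty lane's pusher is drawn back to the red line with the gripper still holding it. The job was handed in at 26.1 s; it reports no verdict.

- **Jar:** I lowered it into the round well until it touched the floor, then released it. The last check put its lid at 65.8 mm (66 mm expected) and its centre about 1 mm from the well's.
- **Bottle:** I set it down the same way in the square well. Its cap top read 94.6 mm (95 mm expected), also about 1 mm off centre.
- **Pusher:** it was drawn back 144.7 mm (145 mm is the line), and the wrist picture shows the paddle on the red line. It stayed at rest for the last second, with the grip set to 60 N.
- **Everything else:** the lanes' stock and the flacon look unmoved in the last wrist and side pictures. I did not measure them, nor recheck the dropper and lotion. The last pictures of those two, earlier in the job, showed them standing.

**Disagreements:** the top and wrist cameras differed by 2 to 4 mm on the jar and bottle positions. I used the wrist camera, and the held jar and bottle then proved centred in the gripper to within 1 mm.

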